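# Seat the keyed drill guide in the die-drilling jig

### The arm

A 6-joint arm with a two-finger parallel gripper is mounted at the origin on the work surface. World frame = base frame: x ahead of the robot, y to its left, z up, the work surface at z = 0. Lengths are in mm, angles in rad, forces in N, time in s.
With the tool pointing down it reaches from about 350 to 975 mm from the base axis. Payload 7.1 kg.
Tool frame: the origin (TCP) lies at the very end of the fingers, on their centre line; the grasp point (between the pads) lies 19 mm behind it (ctrl.grip_point_offset is the distance from the TCP to the grasp point, in mm); z points along the fingers, y is the direction in which the jaws open and shut (so a half turn about z gives the same grasp; the last joint's range is limited). The gripper opens to 88 mm and grips with 3 to 60 N. Pads are 20 mm wide; open, the fingers measure 115 mm over their backs; the gripper's body (75 mm by 178 mm) begins 61 mm behind the grasp point.
Start: joints at [-1.283, 0.423, 1.63, -0, 1.089, -0.019], TCP at [188.774, -595.793, 222.675] pointing down, gripper open.
Joint ranges: [-3, 3], [-0.9, 2.11], [0.09, 2.58], [-1.31, 4.45], [0.11, 2.69], [-2.54, 2.54]. Speed limits (rad/s): [2.39, 2.39, 3.01, 3.14, 3.14, 3.14].

### API

Orientations are given as a rotation vector (axis times angle).
In Python, from workcell import ctrl gives the robot as it stands.
- The arm moves only by the tool move_arm, never from a script. Its argument "increments" is one flat list of numbers, 5 for each row, row after row: the closure in counts, from 0 (fully open) to 255 (shut), then the shift along the tool's x, y, z in mm, then the turn about the tool's z in degrees. In form: [grip, dx, dy, dz, yaw, grip, dx, dy, dz, yaw, ...]. A call has 1 to 12 rows; each row is the pose to reach, as a shift and turn from the pose measured when the call began, along the tool's axes at that moment; what a row does not reach only later rows make up. A row lasts 1/8 s, in which the tool goes at most 62.5 mm and 10.7 degrees, less where a joint would pass 70% of its speed; a pose out of reach is approached as far as the arm can. A call with a gripper value outside its range is refused whole. The fingers move at their own pace and stop on an object; the grip force is fixed at half the most. Time passes only in rows, so rows that repeat a pose let the fingers close. It gives the time, the measured TCP pose, the force and the opening at its end, in the units of the state.
- ctrl.get_obs(): the state, without advancing time (a new reading comes with each control period).
- ctrl.get_image(name): name is "scene" or "top"; returns a dict with "frame" (400x640x3 uint8, red, green, blue), "vertical_fov" (degrees; the focal length in pixels is half the picture's height over the tangent of half this angle, whatever the lens; pixels are square), "cx", "cy" (the principal point, pixels), "pose" (4x4, takes a point from camera to world coordinates). Camera axes: x right, y down, z forward; pixel columns grow to the right and rows downward; lengths in mm; the calibration is good to about 2 mm. A picture is of the moment at which its call begins. There is no depth.
- ctrl.close_job(): hands the job in, once; it reports no verdict.
The state is a dict: "t": time; "qpos": joint angles; "qvel": joint speeds; "joint_torque": joint torques, N m; "ee_pos": TCP position; "orientation": TCP orientation; "ft_force": force on the tool from outside, world axes, zero at the start; "moment": the same for the moment, N m; "width": finger opening in mm.
Only numpy, scipy, OpenCV 4.12 (cv2) and the standard library are available. Lean on these libraries where they do the work, as an engineer would, in place of code of your own. Each camera call takes 0.05 s, during which the arm holds its last target.

### The job

Pick up the brass drill guide by its rib and set it centred on the steel plate of the drilling jig with its key askew to the slot, about an eighth of a turn off, so that it cannot drop in yet. Then, pressing lightly, turn it into line with the slot until the key drops in and the guide sits fully home, flange flat on the plate. Let go of it, and leave the dark horn guide where it stands.

Things in the scene. Friction and masses are not known exactly. Their poses are not given: they have to be found in the camera images.
- guide: Brass drill guide, 0.3 kg, loose, upright. Origin: centre of underside; z up, x along its length; alike after half a turn. Foot z 0-14 mm: key bar 56 (x) by 12 mm (y) and round boss 20 mm across; oblong flange 76 by 34 mm, z 14-22; grip rib 28 (x) by 14 mm (y), z 22-58, to be gripped across y. Rib, flange and key all lie along x, so the rib shows from above how the key points.
- jig_plate: Bare steel top plate of the fixed drilling jig, 116 by 92 by 18 mm, on four sprung columns; its top is 62 mm above the bench. Origin: centre of its top face, which is the slot's centre; x along the slot, z up. It only moves straight down, up to 10 mm, against springs: yields from about 5 N, plus 0.6 N per mm, and springs back.
- slot (a point): Centre of the slot's mouth in the jig plate's top face; x along the slot. Through slot 64 (x) by 22 mm (y), widened in the middle to a 28 mm square for the boss. The brass guide's key fits it along x, either way round, with 4 to 5 mm play each side: it drops once near the centre and within about 10 degrees. Fully home, the guide's origin is 14 mm below this point.
- horn_guide: Near-black horn guide of the same shape and size as the brass one (76 by 34 by 58 mm; origin: centre of its underside), standing loose on the bench. Not to be used; leave it where it stands.

How it is judged:
By the outcome, as a careful person would: the job done as asked, in the order asked, and still so for the second after the job is handed in, with the robot touching nothing.
It also fails if it takes over 45 s, if anything falls off the work surface, if the arm or the gripper's body presses on something with over 40 N, if the wrist force passes 120 N, or if a joint passes its speed limit or range.

## Working session

There is one attempt and no reset: what is moved stays moved. The work goes in short steps, Python scripts to look and compute and a tool call to move; the robot and the scene stay as the last step left them, time stands still between calls to the robot, and variables do not carry over. Pictures are saved under pics/ and viewed, and the job is handed in when it is done.

Besides the shell and the picture viewer there is one more tool, called after "Request:" by a JSON object that holds its "method" and its "body". move_arm: Moves the arm, as the interface text tells. Its arguments: {"type":"object","properties":{"increments":{"type":"array","items":{"type":"number"}}},"required":["increments"]}

```bash
mkdir -p pics; ls; python3 - <<'E'
from workcell import ctrl
import cv2
print(ctrl.get_obs())
for n in("scene","top"):
    d=ctrl.get_image(n); cv2.imwrite(f"pics/{n}0.png",d["frame"][:,:,::-1]); print(n,d["vertical_fov"],d["cx"],d["cy"],d["pose"].tolist() if hasattr(d["pose"],"tolist") else d["pose"], [k for k in d])
E
```

```text
pics
{'t': 0.0, 'qpos': array([-1.28295942e+00,  4.23828915e-01,  1.63067830e+00, -2.17542121e-05,
        1.08859255e+00, -1.90167380e-02]), 'qvel': array([ 6.31892430e-04,  5.57407412e-04,  1.29427605e-04,  7.38386552e-04,
        2.17111390e-03, -6.97795488e-05]), 'joint_torque': array([-3.33312914e-05, -5.44640422e+01, -2.73671454e+01,  6.42996957e-02,
        2.25380069e-02, -1.34717429e-04]), 'ee_pos': array([ 188.64087263, -595.27585218,  221.9137393 ]), 'orientation': array([-3.10321305e+00, -4.79903578e-01,  3.47065186e-04]), 'ft_force': array([-0.07532327, -0.17175684,  0.0563602 ]), 'moment': array([ 0.04212978, -0.01470802,  0.02301303]), 'width': 88.07236834927792}
scene 49.03546944569399 319.69107657236276 193.70592364546604 [[-0.1969090343164443, 0.583713965506856, -0.7877212950510011, 1318.6941400765481], [0.9804142004087024, 0.1203885069594688, -0.1558672609274779, 149.58131388099287], [0.0038506936426992685, -0.8029848154631137, -0.5959870454079846, 686.3246763744082], [0.0, 0.0, 0.0, 1.0]] ['frame', 'vertical_fov', 'cx', 'cy', 'pose']
top 56.6522843897717 318.62224127181776 205.59002526174186 [[0.01720396677306824, -0.9893389504900478, 0.1446114261409588, 402.71689459932327], [-0.9993496385911238, -0.021598767237172935, -0.02887547578179501, 4.612896433585519], [0.031691061437916064, -0.14402060372420758, -0.9890671070902385, 782.0820683643385], [0.0, 0.0, 0.0, 1.0]] ['frame', 'vertical_fov', 'cx', 'cy', 'pose']
```

View pics/scene0.png

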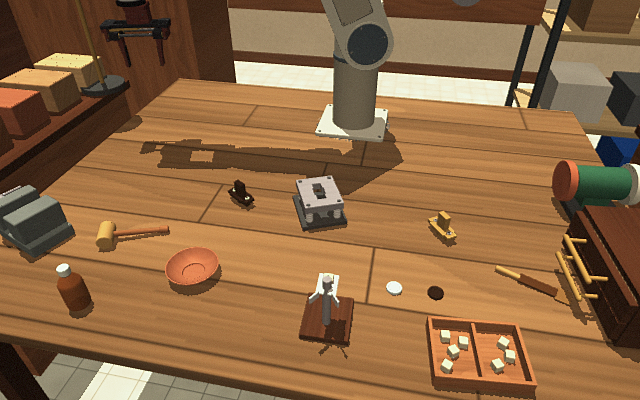

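View pics/top0.png

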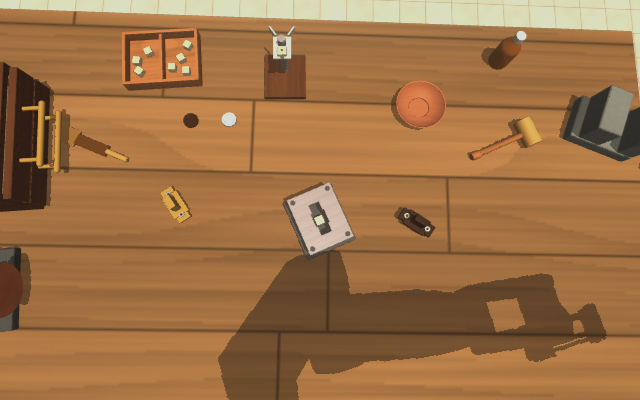

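Scene shows the brass guide right of the jig, around (442,228), and horn at (240,193). In the top view brass is near (176,204), the jig (319,219) and horn (415,221). I'll enlarge these.

```bash
python3 - <<'E'
import cv2,numpy as np
t=cv2.imread("pics/top0.png");s=cv2.imread("pics/scene0.png")
def c(im,x,y,w,h,k): return cv2.resize(im[y:y+h,x:x+w],None,fx=k,fy=k,interpolation=cv2.INTER_CUBIC)
cv2.imwrite("pics/c_brass.png",np.hstack([c(t,150,180,50,50,8),c(s,417,203,50,50,8)]))
cv2.imwrite("pics/c_jig.png",c(t,275,175,90,90,6)); cv2.imwrite("pics/c_jigs.png",c(s,285,165,70,70,8))
E
```

```text
(no output)
```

View pics/c_brass.png

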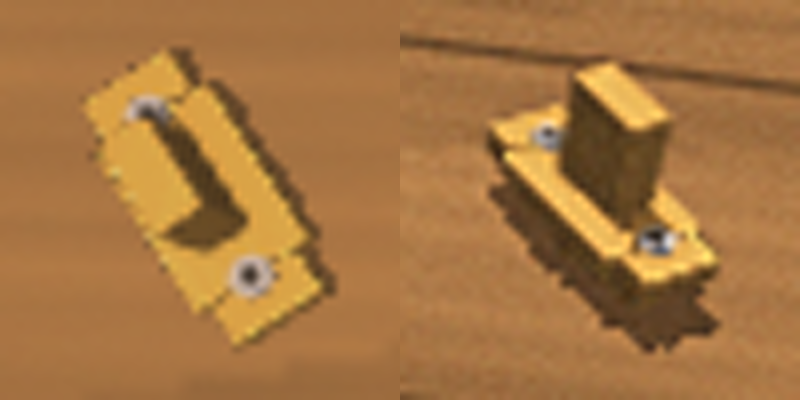

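View pics/c_jig.png

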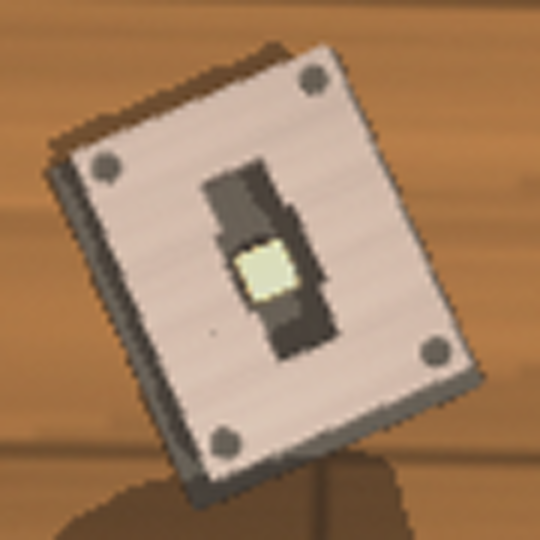

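View pics/c_jigs.png

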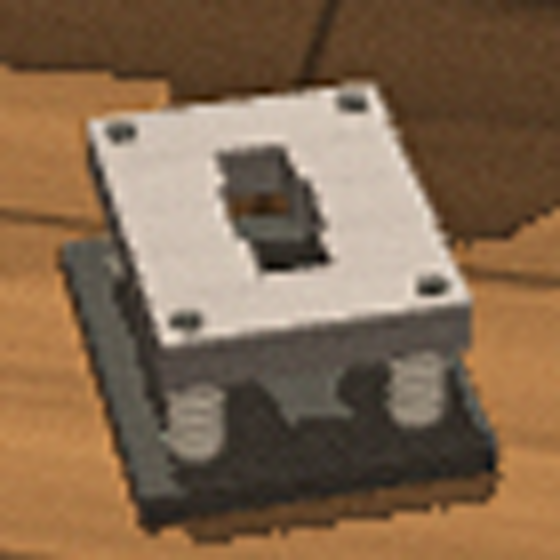

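```bash
cat > h.py <<'E'
import numpy as np
from workcell import ctrl
cams={}
def cam(n):
    if n not in cams: cams[n]=ctrl.get_image(n)
    return cams[n]
def ray(n,pts,z):
    d=cam(n);P=np.array(d["pose"]);f=200/np.tan(np.radians(d["vertical_fov"])/2)
    o=[]
    for u,v in pts:
        r=P[:3,:3]@[(u-d["cx"])/f,(v-d["cy"])/f,1]; o.append((P[:3,3]+r*(z-P[2,3])/r[2])[:2])
    return np.array(o)
def crop(pts,x,y,k): return [((u+.5)/k-.5+x,(v+.5)/k-.5+y) for u,v in pts]
E
python3 - <<'E'
from h import *
def ang(a): return np.degrees(np.arctan2(a[1],a[0]))
def rep(nm,p,ax):
    print(nm,p.round(1).tolist(),"c",p.mean(0).round(1),"ang",[round(ang(p[j]-p[i]),1) for i,j in ax],[round(np.linalg.norm(p[j]-p[i]),1) for i,j in ax])
rep("brass screws top",ray("top",crop([(149,112),(251,275)],150,180,8),22),[(0,1)])
rep("brass screws sc",ray("scene",crop([(147,136),(257,240)],417,203,8),22),[(0,1)])
rep("brass flange top",ray("top",crop([(83,98),(175,48),(328,288),(238,347)],150,180,8),22),[(0,3),(1,2),(0,1),(3,2)])
rep("rib top sc",ray("scene",crop([(172,73),(212,60),(270,122),(236,130)],417,203,8),58),[(0,3),(1,2),(0,1)])
rep("jig screws top",ray("top",crop([(106,168),(314,79),(435,351),(226,442)],275,175,6),62),[(0,3),(1,2),(0,1),(3,2)])
rep("jig corners top",ray("top",crop([(70,155),(330,45),(470,370),(210,482)],275,175,6),62),[(0,3),(1,2),(0,1)])
rep("slot top",ray("top",crop([(203,185),(262,158),(338,335),(280,360)],275,175,6),62),[(0,3),(1,2),(0,1)])
rep("jig screws sc",ray("scene",crop([(121,132),(352,102),(433,286),(185,320)],285,165,8),62),[(0,3),(1,2),(0,1)])
rep("jig corners sc",ray("scene",crop([(88,122),(378,85),(470,302),(160,345)],285,165,8),62),[(0,3),(1,2),(0,1)])
from scipy.spatial.transform import Rotation as R
print(R.from_rotvec(ctrl.get_obs()["orientation"]).as_matrix().round(3))
E
```

```text
brass screws top [[532.1, 292.0], [490.5, 263.1]] c [511.3 277.5] ang [np.float64(-145.2)] [np.float64(50.6)]
brass screws sc [[486.1, 262.2], [526.8, 292.4]] c [506.4 277.3] ang [np.float64(36.6)] [np.float64(50.7)]
brass flange top [[535.3, 309.0], [548.9, 286.6], [487.6, 243.5], [472.0, 265.1]] c [511. 276.] ang [np.float64(-145.3), np.float64(-144.9), np.float64(-58.7), np.float64(-54.3)] [np.float64(77.0), np.float64(75.0), np.float64(26.2), np.float64(26.6)]
rib top sc [[501.2, 263.4], [492.8, 274.7], [518.0, 290.0], [523.5, 280.5]] c [508.9 277.2] ang [np.float64(37.5), np.float64(31.2), np.float64(126.5)] [np.float64(28.2), np.float64(29.5), np.float64(14.1)]
jig screws top [[512.8, 35.4], [544.0, -32.2], [455.2, -72.7], [424.6, -5.5]] c [484.1 -18.8] ang [np.float64(-155.1), np.float64(-155.5), np.float64(-65.2), np.float64(-65.5)] [np.float64(97.3), np.float64(97.7), np.float64(74.4), np.float64(73.8)]
jig corners top [[516.9, 47.3], [555.6, -37.3], [449.2, -84.2], [411.8, -0.7]] c [483.3 -18.7] ang [np.float64(-155.5), np.float64(-156.2), np.float64(-65.4)] [np.float64(115.5), np.float64(116.2), np.float64(93.0)]
slot top [[507.9, 3.6], [517.3, -15.5], [459.7, -41.2], [451.3, -22.5]] c [484.  -18.9] ang [np.float64(-155.3), np.float64(-156.0), np.float64(-63.9)] [np.float64(62.4), np.float64(63.0), np.float64(21.3)]
jig screws sc [[451.9, -72.8], [421.2, -5.5], [510.0, 35.0], [540.4, -32.6]] c [480.9 -19. ] ang [np.float64(24.4), np.float64(24.5), np.float64(114.5)] [np.float64(97.2), np.float64(97.6), np.float64(74.0)]
jig corners sc [[448.7, -84.1], [410.1, 0.9], [515.4, 46.8], [553.2, -37.1]] c [481.8 -18.4] ang [np.float64(24.2), np.float64(23.6), np.float64(114.4)] [np.float64(114.6), np.float64(114.8), np.float64(93.3)]
[[ 0.953  0.302 -0.   ]
 [ 0.302 -0.953  0.001]
 [ 0.    -0.001 -1.   ]]
```

Request:
{"method": "move_arm", "body": {"increments": [0, 20, -26, 0, -3, 0, 60, -78, 0, -9, 0, 110, -142, 10, -18, 0, 568, -735, 50, -18, 0, 568, -735, 50, -18, 0, 568, -735, 50, -18, 0, 568, -735, 50, -18, 0, 568, -735, 50, -18, 0, 568, -735, 50, -18, 0, 568, -735, 50, -18, 0, 568, -735, 50, -18, 0, 568, -735, 50, -18]}}

```text
t: 1.7
ee_pos: [436.5, 81.9, 184.5]
orientation: [-2.991, -0.96, -0.001]
ft_force: [0.5, -0.5, 0.1]
width: 88.0
```

```bash
cat >> h.py <<'E'
from scipy.spatial.transform import Rotation as Rn
def go(x,y,z,ang):
    o=ctrl.get_obs();M=Rn.from_rotvec(o["orientation"]).as_matrix()
    a=np.degrees(np.arctan2(M[1,0],M[0,0]))
    print("t",o["t"],"pos",o["ee_pos"].round(1),"ang",round(a,1),"q",o["qpos"].round(2),"F",o["ft_force"].round(1),"w",round(o["width"],1))
    print("tool d",(M.T@(np.array([x,y,z])-o["ee_pos"])).round(1),"yaw",round(a-ang,1))
E
python3 - <<'E'
from h import *
go(508.5,277,150,35.5)
E
```

```text
t 1.7 pos [436.5  81.9 184.5] ang 35.6 q [0.16 0.21 2.05 0.   0.88 1.11] F [ 0.5 -0.5  0.1] w 88.0
tool d [ 172.1 -116.7   34.7] yaw 0.1
```

Request:
{"method": "move_arm", "body": {"increments": [0, 172, -117, 55, 0, 0, 172, -117, 55, 0, 0, 172, -117, 55, 0, 0, 172, -117, 55, 0, 0, 172, -117, 55, 0, 0, 172, -117, 55, 0]}}

```text
t: 2.45
ee_pos: [507.6, 276.3, 129.5]
orientation: [-2.991, -0.96, 0.001]
ft_force: [-0.2, 0.4, 0.1]
width: 87.9
```

```bash
python3 - <<'E'
from h import *
import cv2
go(508.5,277,26,35.5)
def c(im,x,y,w,h,k): return cv2.resize(im[y:y+h,x:x+w],None,fx=k,fy=k,interpolation=cv2.INTER_CUBIC)
t=cam("top")["frame"][:,:,::-1];s=cam("scene")["frame"][:,:,::-1]
cv2.imwrite("pics/hov.png",np.hstack([c(t,130,160,90,90,4),c(s,390,150,110,90,4)]))
E
```

```text
t 2.45 pos [507.6 276.3 129.5] ang 35.6 q [0.48 0.48 1.8  0.   0.87 1.43] F [-0.2  0.4  0.1] w 87.9
tool d [  1.2   0.  103.5] yaw 0.1
```

View pics/hov.png

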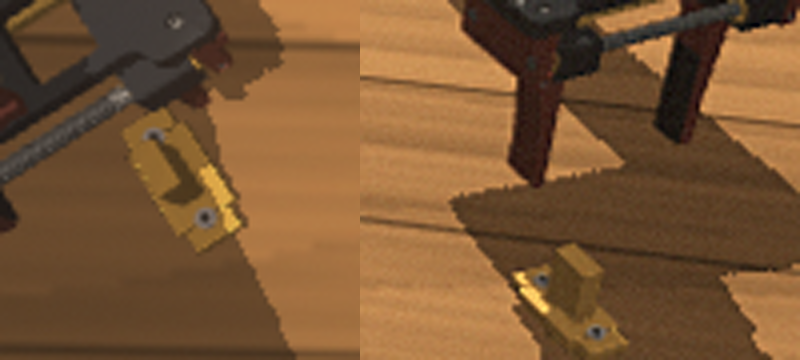

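The open jaws sit above the guide, rib between them. I'll descend and close.

Request:
{"method": "move_arm", "body": {"increments": [0, 1, 0, 40, 0, 0, 1, 0, 75, 0, 0, 1, 0, 95, 0, 0, 1, 0, 102, 0, 0, 1, 0, 102, 0, 0, 1, 0, 102, 0]}}

```text
t: 3.3
ee_pos: [509.6, 277.0, 29.1]
orientation: [-2.991, -0.958, -0.004]
ft_force: [0.2, -0.0, 0.6]
width: 88.2
```

```bash
python3 - <<'E'
from h import *
import cv2
go(508.5,277,27,35.5)
def c(im,x,y,w,h,k): return cv2.resize(im[y:y+h,x:x+w],None,fx=k,fy=k,interpolation=cv2.INTER_CUBIC)
s=cam("scene")["frame"][:,:,::-1]
cv2.imwrite("pics/low.png",c(s,390,160,110,90,6))
E
```

```text
t 3.3 pos [509.6 277.   29.1] ang 35.5 q [0.48 0.64 1.83 0.   0.68 1.43] F [ 0.2 -0.   0.6] w 88.2
tool d [-0.9 -0.7  2.1] yaw 0.0
```

View pics/low.png

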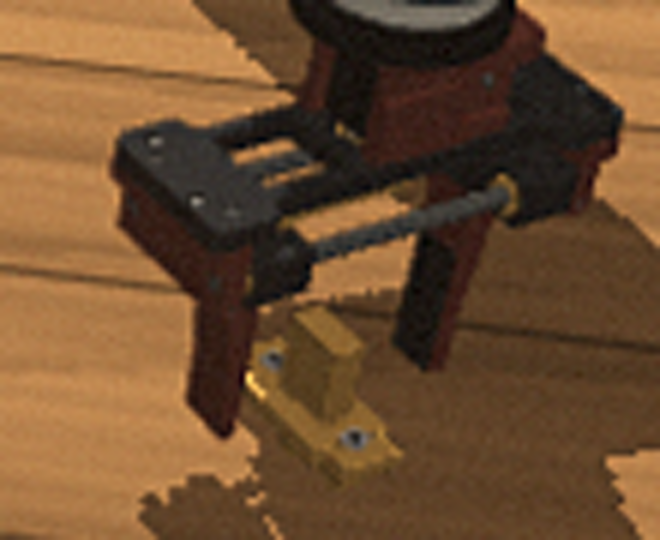

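Request:
{"method": "move_arm", "body": {"increments": [80, -1, -1, 2, 0, 150, -1, -1, 2, 0, 200, -1, -1, 2, 0, 255, -1, -1, 2, 0, 255, -1, -1, 2, 0, 255, -1, -1, 2, 0, 255, -1, -1, 2, 0, 255, -1, -1, 2, 0]}}

```text
t: 4.35
ee_pos: [508.1, 277.2, 27.1]
orientation: [-2.991, -0.959, -0.004]
ft_force: [0.0, 0.6, -0.3]
width: 13.6
```

```bash
python3 - <<'E'
from h import *
go(508.5,277,27,35.5)
E
```

```text
t 4.35 pos [508.1 277.2  27.1] ang 35.5 q [0.48 0.64 1.83 0.   0.67 1.43] F [ 0.   0.6 -0.3] w 13.6
tool d [0.2 0.4 0.1] yaw 0.0
```

Request:
{"method": "move_arm", "body": {"increments": [255, 0, 0, -10, 0, 255, 0, 0, -40, 0, 255, 0, 0, -85, 0, 255, 0, 0, -123, 0, 255, 0, 0, -123, 0]}}

```text
t: 4.97
ee_pos: [509.7, 278.0, 153.4]
orientation: [-2.99, -0.958, -0.013]
ft_force: [0.1, -1.0, -2.6]
width: 13.5
```

```bash
python3 - <<'E'
from h import *
import cv2
go(482.5,-18.8,150,69.5)
def c(im,x,y,w,h,k): return cv2.resize(im[y:y+h,x:x+w],None,fx=k,fy=k,interpolation=cv2.INTER_CUBIC)
s=cam("scene")["frame"][:,:,::-1]
cv2.imwrite("pics/lift.png",c(s,390,110,110,110,5))
E
```

```text
t 4.975 pos [509.7 278.  153.4] ang 35.5 q [0.48 0.44 1.79 0.   0.9  1.43] F [ 0.1 -1.  -2.6] w 13.5
tool d [-194.7  225.7    1.9] yaw -34.0
```

View pics/lift.png

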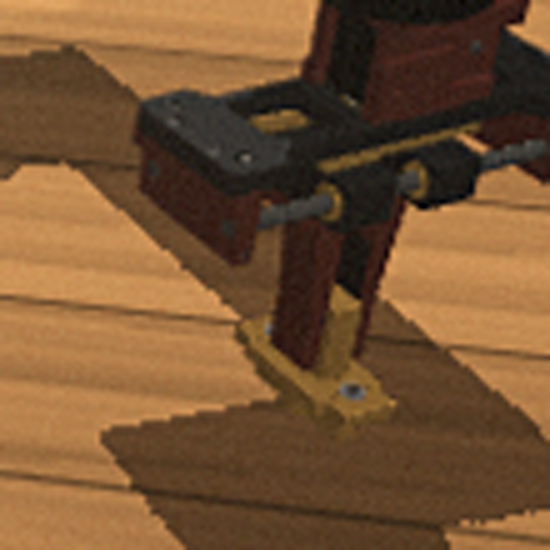

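Request:
{"method": "move_arm", "body": {"increments": [255, -20, 23, 0, -5, 255, -60, 70, 0, -15, 255, -100, 117, 0, -25, 255, -145, 170, 0, -34, 255, -180, 210, 10, -34, 255, -195, 226, 30, -34, 255, -195, 226, 40, -34, 255, -195, 226, 40, -34, 255, -195, 226, 40, -34, 255, -195, 226, 40, -34]}}

```text
t: 6.28
ee_pos: [481.8, -19.0, 110.8]
orientation: [2.579, 1.793, 0.009]
ft_force: [0.6, 0.1, -2.5]
width: 13.6
```

```bash
python3 - <<'E'
from h import *
import cv2
go(482.5,-18.8,89,69.5)
def c(im,x,y,w,h,k): return cv2.resize(im[y:y+h,x:x+w],None,fx=k,fy=k,interpolation=cv2.INTER_CUBIC)
s=cam("scene")["frame"][:,:,::-1];t=cam("top")["frame"][:,:,::-1]
cv2.imwrite("pics/jh_s.png",c(s,265,125,110,110,5))
cv2.imwrite("pics/jh_t.png",c(t,265,165,110,110,5))
E
```

```text
t 6.275 pos [481.8 -19.  110.8] ang 69.6 q [-0.07  0.39  2.02  0.    0.73  0.29] F [ 0.6  0.1 -2.5] w 13.6
tool d [ 0.3  0.5 21.9] yaw 0.1
```

View pics/jh_s.png

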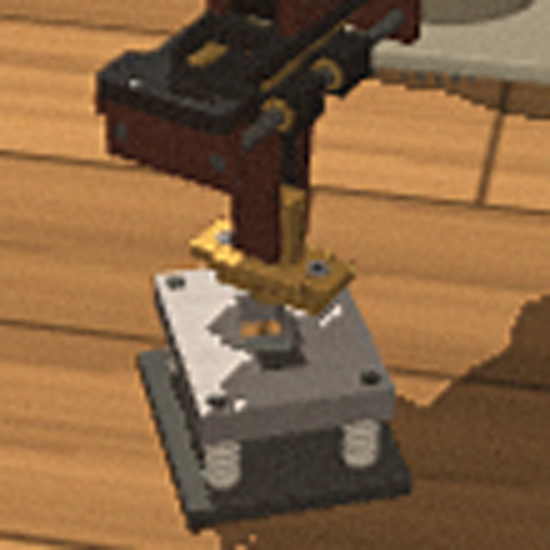

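View pics/jh_t.png

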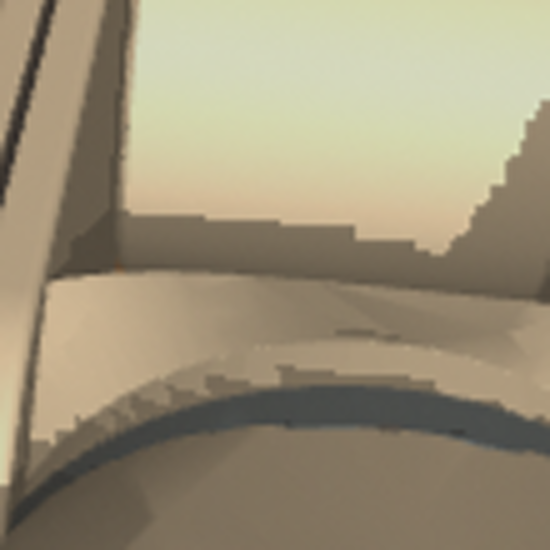

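```bash
python3 - <<'E'
from h import *
p=ray("scene",crop([(223,238),(318,268)],265,125,5),105.8);print(p,p.mean(0),np.degrees(np.arctan2(*(p[1]-p[0])[::-1])),np.linalg.norm(p[1]-p[0]))
f=ray("scene",crop([(191,245),(215,220),(356,268),(325,296)],265,125,5),105.8);print(f,f.mean(0))
E
```

```text
[[472.31697339 -43.57460818]
 [487.89664928   5.24765314]] [480.10681134 -19.16347752] 72.30159254511152 51.24782435051834
[[481.1986631  -57.12281743]
 [457.89718664 -50.70240978]
 [484.30751985  22.61451622]
 [509.4834166   12.49634444]] [483.22169655 -18.17859164]
```

The guide is centred over the plate to within about 1 mm and is roughly 45° askew. Lowering gently.

Request:
{"method": "move_arm", "body": {"increments": [255, 0, 0, 8, 0, 255, 0, 0, 14, 0, 255, 0, 0, 18, 0, 255, 0, 0, 20, 0, 255, 0, 0, 21, 0, 255, 0, 0, 21, 0]}}

```text
t: 7.18
ee_pos: [481.7, -19.3, 89.8]
orientation: [2.579, 1.792, 0.009]
ft_force: [-0.0, -0.4, -2.4]
width: 14.2
```

Request:
{"method": "move_arm", "body": {"increments": [255, 0, 0, 1, 0, 255, 0, 0, 2, 0, 255, 0, 0, 2, 0]}}

```text
t: 7.55
ee_pos: [482.0, -19.3, 88.1]
orientation: [2.579, 1.792, 0.01]
ft_force: [-0.6, 0.3, 3.5]
width: 14.0
```

```bash
python3 - <<'E'
from h import *
import cv2
go(482.3,-18.8,88,24.5)
def c(im,x,y,w,h,k): return cv2.resize(im[y:y+h,x:x+w],None,fx=k,fy=k,interpolation=cv2.INTER_CUBIC)
s=cam("scene")["frame"][:,:,::-1]
cv2.imwrite("pics/set.png",c(s,265,125,110,110,5))
E
```

```text
t 7.55 pos [482.  -19.3  88.1] ang 69.6 q [-0.07  0.43  2.03  0.    0.67  0.29] F [-0.6  0.3  3.5] w 14.0
tool d [0.6 0.1 0.1] yaw 45.1
```

View pics/set.png

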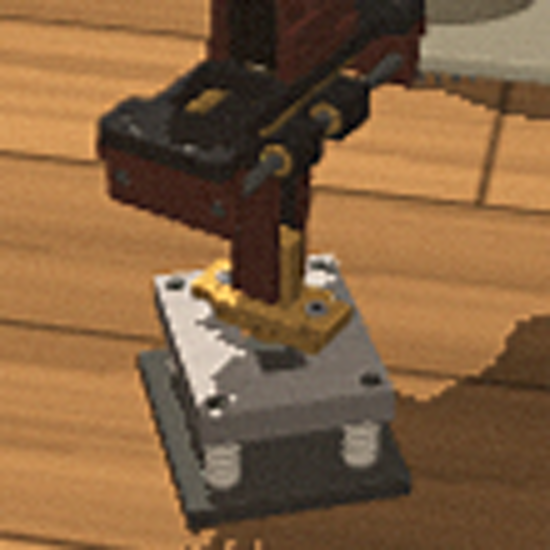

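The guide stands on the plate, askew and about centred, with about 6 N of contact. Now I'll turn it under light pressure.

Request:
{"method": "move_arm", "body": {"increments": [255, 0, 0, 0.5, 4, 255, 0, 0, 1, 10, 255, 0, 0, 1, 16, 255, 0, 0, 1, 22, 255, 0, 0, 1, 27, 255, 0, 0, 1, 30, 255, 0, 0, 1, 30]}}

```text
t: 8.48
ee_pos: [483.7, -19.6, 87.8]
orientation: [2.955, 1.065, 0.015]
ft_force: [3.8, -0.2, 3.5]
width: 13.7
```

```bash
python3 - <<'E'
from h import *
go(482.3,-18.8,86.5,24.5)
E
```

```text
t 8.475 pos [483.7 -19.6  87.8] ang 39.6 q [-0.07  0.43  2.03  0.    0.67  0.81] F [ 3.8 -0.2  3.5] w 13.7
tool d [-0.6 -1.5  1.2] yaw 15.1
```

Request:
{"method": "move_arm", "body": {"increments": [255, -0.5, -1, 0.5, 4, 255, -0.5, -1, 0.5, 8, 255, -0.5, -1, 1, 12, 255, -0.5, -1, 1, 15, 255, -0.5, -1, 1, 15, 255, -0.5, -1, 1, 15]}}

```text
t: 9.22
ee_pos: [482.2, -19.1, 86.4]
orientation: [-3.068, -0.672, -0.013]
ft_force: [0.1, 0.2, -2.2]
width: 14.2
```

```bash
python3 - <<'E'
from h import *
go(482.3,-18.8,73,24.5)
E
```

```text
t 9.225 pos [482.2 -19.1  86.4] ang 24.7 q [-0.07  0.44  2.03  0.    0.67  1.07] F [ 0.1  0.2 -2.2] w 14.2
tool d [ 0.1 -0.2 13.4] yaw 0.2
```

Contact force has vanished, so the key is in the slot. Following it down.

Request:
{"method": "move_arm", "body": {"increments": [255, 0, 0, 3, 0, 255, 0, 0, 6, 0, 255, 0, 0, 9, 0, 255, 0, 0, 11, 0, 255, 0, 0, 12, 0, 255, 0, 0, 12, 0]}}

```text
t: 9.98
ee_pos: [482.2, -19.0, 74.6]
orientation: [-3.068, -0.672, -0.013]
ft_force: [-1.2, -0.8, 3.1]
width: 14.1
```

Request:
{"method": "move_arm", "body": {"increments": [255, 0, 0, 0.5, 0, 200, 0, 0, 0, 0, 120, 0, 0, 0, 0, 60, 0, 0, 0, 0, 40, 0, 0, 0, 0, 40, 0, 0, 0, 0]}}

```text
t: 10.72
ee_pos: [482.3, -19.0, 74.6]
orientation: [-3.068, -0.672, -0.013]
ft_force: [-0.2, 0.4, -0.7]
width: 55.5
```

Request:
{"method": "move_arm", "body": {"increments": [40, 0, 0, -15, 0, 40, 0, 0, -50, 0, 40, 0, 0, -90, 0, 40, 0, -60, -110, 0, 40, 0, -120, -110, 0, 40, 0, -180, -110, 0, 40, 0, -240, -110, 0, 40, 0, -240, -110, 0, 40, 0, -240, -110, 0]}}

```text
t: 11.85
ee_pos: [381.1, 198.8, 184.9]
orientation: [-3.068, -0.674, -0.015]
ft_force: [0.7, 0.0, 0.5]
width: 73.6
```

```bash
python3 - <<'E'
from h import *
import cv2
go(482.3,-18.8,73,24.5)
def c(im,x,y,w,h,k): return cv2.resize(im[y:y+h,x:x+w],None,fx=k,fy=k,interpolation=cv2.INTER_CUBIC)
s=cam("scene")["frame"][:,:,::-1];t=cam("top")["frame"][:,:,::-1]
cv2.imwrite("pics/end_s.png",c(s,210,140,160,100,5))
cv2.imwrite("pics/end_t.png",c(t,275,165,170,110,4))
E
```

```text
t 11.85 pos [381.1 198.8 184.9] ang 24.8 q [ 0.45  0.19  2.08 -0.    0.86  1.59] F [0.7 0.  0.5] w 73.6
tool d [ -0.4 239.8 112.3] yaw 0.3
```

View pics/end_s.png

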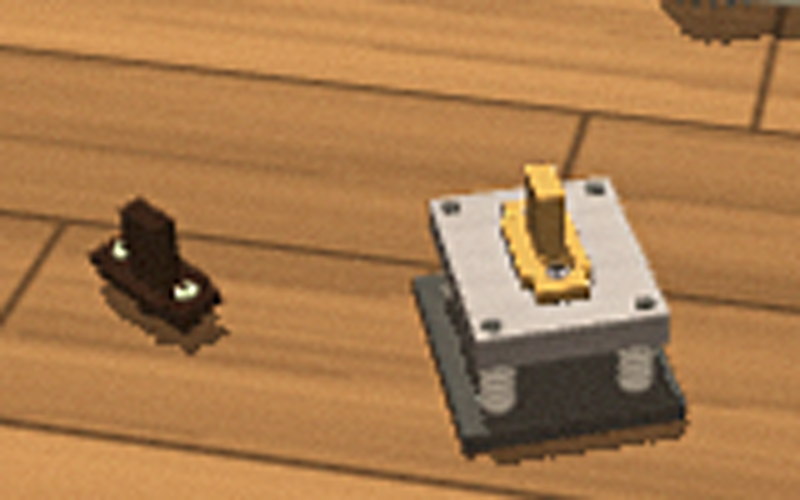

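View pics/end_t.png

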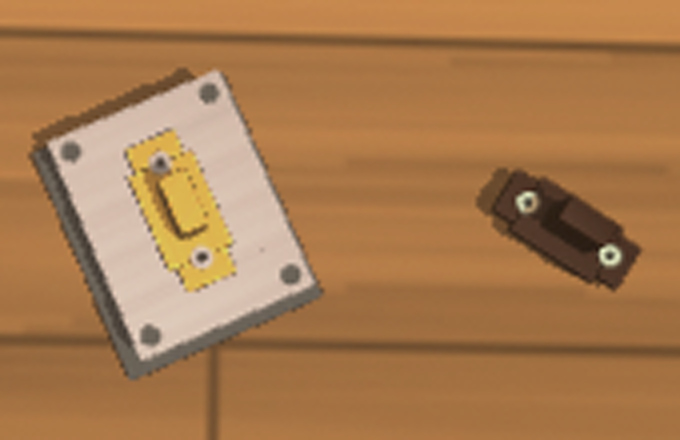

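Both views show the brass guide in line with the slot and its flange flat on the plate. The horn guide is where it was, and the arm is clear.

```bash
python3 -c "
from workcell import ctrl
print(ctrl.close_job())"
```

```text
the job is handed in; nothing more can be done
None
```

The brass guide is fully home in the jig plate and released, and I handed the job in after about 12 s of robot time.

- **Setting down:** I gripped the guide by its rib and set it on the plate about 45° off the slot, within about 1 mm of centre. Contact was about 6 N.
- **Turning in:** I turned it into line under light pressure. The contact force vanished once it was lined up, and the guide went down about 12 mm to seat at TCP height 74.6 mm (75 mm expected).
- **Last checks:** Both cameras show the guide in line with the slot and its flange flat on the plate. The horn guide looks unmoved, and the arm was well clear.
- **Disagreements:** The two cameras differed by 3–5 mm in x on the brass guide and 2–3 mm on the jig, so I used values in between. A sideways force of about 4 N and a drift of about 1.7 mm appeared partway through the turn, and I corrected them before the key dropped.

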